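Shut and lock the filter hatch of the bench dust extractor

ROBOT

A 7-joint arm with a two-finger parallel gripper is mounted at the origin on the work surface. World frame = base frame: x ahead of the robot, y to its left, z up, the work surface at z = 0. Lengths are in m, angles in rad, forces in N, time in s.
With the tool pointing down it reaches from about 0.4 to 0.925 m from the base axis. Payload 4.1 kg.
Tool frame: the origin (TCP) lies at the very end of the fingers, on their centre line; the grasp point (between the pads) lies 19 mm behind it; z points along the fingers, y is the line along which they close (so a half turn about z gives the same grasp; the last joint's range is limited). The gripper opens to 85 mm and grips with 20 to 120 N. Pads are 22 mm wide; open, the fingers measure 114 mm over their backs; the gripper's body (76 mm by 85 mm) begins 54 mm behind the grasp point. The pads swing forward as they close: fully open they stand 13 mm farther back than shut.
Start: joints at [1.207, 0.398, 0.045, 1.537, -0.019, 1.207, -0.051], TCP at [0.17, -0.627, 0.231] pointing down, gripper open.
Joint ranges: [-2.82, 2.82], [-0.49, 2.23], [-1.37, 1.46], [0, 2.46], [-1.36, 4.5], [0.23, 2], [-2.94, 2.94]. Speed limits (rad/s): [2.57, 2.57, 3.14, 3.14, 3.14, 3.14, 3.14].

INTERFACE

Orientations are given as [roll, pitch, yaw] about the fixed x, y, z axes, in that order (R = Rz(yaw) Ry(pitch) Rx(roll)).
In Python, from rig import read_state, get_image, sign_off gives the robot as it stands.
- The arm moves only by the tool move_arm, never from a script. Its argument "increments" is a list of rows, each an object with "dp": the shift along the tool's x, y, z in units of 40 cm (1.0 is 40 cm), a list of three; "twist": the turn, a rotation vector about the tool's x, y, z in units of 0.5 rad (1.0 is 0.5 rad), a list of three; "gripper": the opening, from 0 (shut) to 1 (fully open). In form: [{"dp": [tx, ty, tz], "twist": [rx, ry, rz], "gripper": gripper}, ...]. A call has 1 to 5 rows; each row is the pose to reach, as a shift and turn from the pose commanded when the call began, along the tool's axes at that moment; what a row does not reach only later rows make up. A row lasts 1/8 s, in which the tool goes at most 62.5 mm and 10.7 degrees, less where a joint would pass 70% of its speed; a pose out of reach is approached as far as the arm can. A call with a number of a shift or a turn outside -1 to 1 is refused whole. A call with a gripper value outside its range is refused whole. The fingers move at their own pace and stop on an object; "force" is the grip in N (left out, the last holds). Time passes only in rows, so rows that repeat a pose let the fingers close. It gives the time, the measured TCP pose, the force, the opening and the grip force at its end, in the units of the state.
- read_state(): the state, without advancing time (a new reading comes with each control period).
- get_image(name): name is "side" or "top"; returns a dict with "pixels" (480x640x3 uint8, red, green, blue), "fx", "fy", "cx", "cy" (pixels), "extrinsics" (4x4, takes a point from world to camera coordinates). Camera axes: x right, y up, looking along -z (the intrinsics and any distortion apply to the point x, -y, -z); pixel columns grow to the right and rows downward; lengths in m; the calibration is good to about 2 mm. A picture is of the moment at which its call begins. There is no depth.
- sign_off(): hands the job in; it is judged then, once.
The state is a dict: "t": time; "joints": joint angles; "qd": joint speeds; "joint_torque": joint torques, N m; "tcp_pos": TCP position; "ee_rot": TCP orientation; "contact_force": force on the tool from outside, world axes, zero at the start; "torque": the same for the moment, N m; "grip_width": finger opening in m; "grip_force": force on a finger pad.
Only numpy, scipy, OpenCV 4.12 (cv2) and the standard library are available. Lean on these libraries where they do the work, as an engineer would, in place of code of your own. Each camera call takes 0.05 s, during which the arm holds its last target. There are 200 camera calls.

TASK

The filter of the bench dust extractor has been changed and its hatch was left ajar. With the fingertips, press the hatch down until it is fully shut, then set the fingertips in the slot of its round fastener and turn it clockwise (seen from above) a quarter turn to its stop, so that the hatch is locked. Do not lift the hatch open, and leave the fan-speed knob and the tools and other things lying about as they are.

Things in the scene. Friction and masses are not known exactly. Their poses are not given: they have to be found in the camera images.
- extractor: bench dust extractor, a grey sheet-metal box 300 mm deep (x), 400 wide (y), flat top 180 mm above the table; it stands fast. Origin under its centre on the table; x points from its front (suction grille, towards the robot) to its back, y to the left seen from the robot, z up. The hatch lies on its top; left of it, at y = 143 mm, are fan-speed knob, rocker switch and screw jar
- hatch_hinge (a point): middle of the hatch's rear hinge line, fixed to the extractor at x = 115, y = -50, z = 182 mm of its frame; the line runs along the extractor's y. The hatch is a plate 230 (x) x 236 (y) x 14 mm that reaches forward from it; this point is level with its underside, so its upper face is at 196 mm when shut
- hatch (a joint): opening angle of the hatch about its rear hinge, rad: 0 shut on its seat (a hard stop), growing as the front edge rises; starts ajar at 0.12 to 0.30. The hinge is stiff and balanced: the hatch stays where it is left, and some 2 to 4 N downward at the dial moves it
- hatch_edge (a point): middle of the hatch's front edge, on its upper face, 230 mm from the hinge line; moves with the hatch
- cam (a joint): fastener angle, rad: 0 open (slot front to back, square to the hatch's front edge), clockwise from above to a stop at 1.571 locked (slot parallel to that edge); starts at 0 to 0.25. Friction 0.1 N m, stays where left. Its tongue goes under the front frame from about 0.75 on, only with the hatch within 0.015 rad of shut, then draws it down and holds it; with the hatch higher it hits the frame
- dial (a point): centre of the top of the fastener's dial, on its axis: hatch shut, at x = -45, y = -50, z = 198 mm of the extractor. Steel disc, 84 mm in diameter, let into the hatch, 2 mm proud. A slot crosses it through the centre: 30 mm wide (edges bevelled 3 mm), 84 long (the hatch's hole ends it), floor 15 mm below this point. x runs along the slot, z out of the dial; turns and tilts with it
- fan_pointer (a point): tip of the white line on the fan-speed knob, a black disc 38 mm in diameter, 18 mm high, axis at x = -90, y = 143 mm of the extractor; the tip lies 16 mm from that axis. The knob turns easily; it is to be left alone
- flat_file: flat file, 265 mm long, red handle, lying on the table in front of the extractor; origin under its middle. Bystander
- folding_rule: folded wooden rule, 235 x 35 x 16 mm, lying in front of the extractor; origin under its middle. Bystander
- old_filter: used filter cassette in a cardboard frame, 150 x 120 x 32 mm, lying on the table at the extractor's right; origin under its middle. Bystander
- screw_jar: small jar with a steel lid, 42 mm in diameter, 55 mm tall, standing on the extractor's top at the left of the hatch, behind the switch; origin at its foot. Bystander
- hammer: hammer, 300 mm long, lying on the left of the table. Bystander
- screwdriver: screwdriver, 210 mm long, red handle, lying on the right of the table. Bystander
- wrench: combination wrench, 170 mm long, lying at the left front. Bystander

How it is judged:
On the way, in this order (a step that is already met when the one before it is completed fails the run):
1. the hatch is pressed down to its seat while the fastener is still open (value of joint hatch below 0.02 rad and value of joint cam below 0.75 rad), for 0.1 s.
2. the fastener is turned clockwise to its stop with the hatch shut (value of joint hatch below 0.01 rad and value of joint cam above 1.45 rad), for 0.2 s.
At the end, for the whole second after the job is handed in: the hatch is shut to within 0.01 rad (about 2 mm at its front edge) and the fastener has turned clockwise past 1.45 rad of its 1.571 rad, at rest, the robot clear (all of step 2 and velocity of joint cam below 0.05 rad/s); the robot touches nothing.
It fails at once if the extractor is pressed with the arm or the gripper's body instead of the fingertips (over 10 N) (contact force between the arm and extractor above 10 N).
It fails at once if the hatch is lifted further open (beyond 0.33 rad) (value of joint hatch above 0.33 rad).
It fails at once if the fan-speed knob is turned (its pointer tip moves more than 4 mm) (distance of fan_pointer from where it was at the start of the episode above 0.004 m).
It fails at once if a bystander is moved more than 20 mm or picked up (distance of any of flat_file, folding_rule, old_filter, screw_jar, hammer, screwdriver, wrench from where it was at the start of the episode above 0.02 m).
It also fails if it takes over 38 s, if anything falls off the work surface, if the arm or the gripper's body presses on something with over 40 N, if the wrist force passes 120 N, or if a joint passes its speed limit or range.

## Working session

There is one attempt and no reset: what is moved stays moved. The work goes in short steps, Python scripts to look and compute and a tool call to move; the robot and the scene stay as the last step left them, time stands still between calls to the robot, and variables do not carry over. Pictures are saved under pics/ and viewed, at most 10 in all, crops included, and the job is handed in when it is done.

Besides the shell and the picture viewer there is one more tool, called after ">>>" as name(argument=value, ...) on one line, values as JSON. move_arm: Moves the arm, as the interface text tells. Its arguments: {"type":"object","properties":{"increments":{"type":"array"},"force":{"type":"number"}},"required":["increments"]}

```bash
mkdir -p pics; ls; python3 - <<'E'
from rig import *
import cv2,numpy as np
s=read_state();print({k:np.round(v,3).tolist() for k,v in s.items()})
for n in("top","side"):
    g=get_image(n);cv2.imwrite(f"pics/{n}0.png",g["pixels"][:,:,::-1]);print(n,[g[k] for k in("fx","fy","cx","cy")],np.round(g["extrinsics"],4).tolist(),g.keys())
E
```

```text
pics
{'t': 0.0, 'joints': [1.207, 0.399, 0.045, 1.538, -0.019, 1.207, -0.051], 'qd': [-0.003, 0.0, -0.0, -0.0, -0.001, 0.001, 0.001], 'joint_torque': [0.0, -47.513, 1.365, -25.422, 0.012, 0.01, -0.0], 'tcp_pos': [0.17, -0.627, 0.23], 'ee_rot': [-3.14, 0.0, 0.265], 'contact_force': [0.528, 0.583, 0.271], 'torque': [-0.003, 0.034, -0.014], 'grip_force': 0.0, 'grip_width': 0.085}
top [547.3209768890398, 547.3209768890398, 311.85185490054033, 228.9746519082037] [[0.019, -0.9998, -0.0067, -0.067], [0.9911, 0.018, 0.1323, -0.5328], [-0.1321, -0.0092, 0.9912, -1.5414], [0.0, 0.0, 0.0, 1.0]] dict_keys(['pixels', 'fx', 'fy', 'cx', 'cy', 'extrinsics'])
side [434.52335070916143, 434.52335070916143, 317.4630990604152, 242.21088466820768] [[-0.8616, -0.5074, -0.0145, 0.4212], [0.2704, -0.483, 0.8328, -0.3032], [-0.4296, 0.7136, 0.5533, -0.9394], [0.0, 0.0, 0.0, 1.0]] dict_keys(['pixels', 'fx', 'fy', 'cx', 'cy', 'extrinsics'])
```

View pics/top0.png

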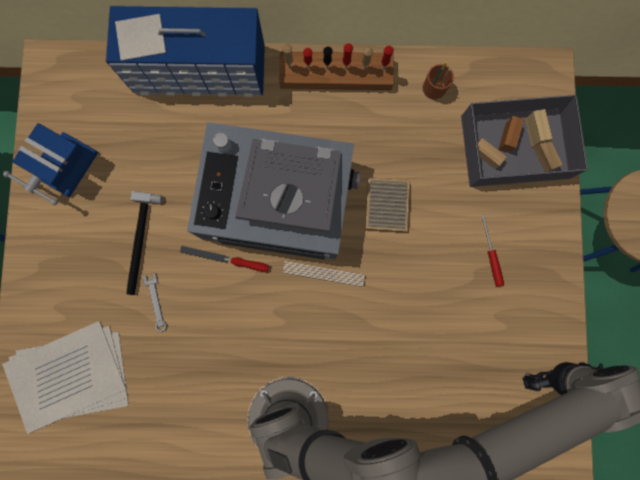

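View pics/side0.png

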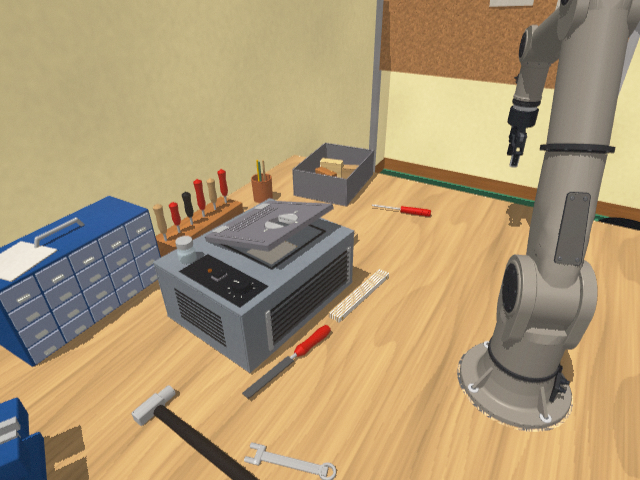

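The top view shows the extractor top with corners around (208,123), (353,143), (338,250) and (191,236). The dial is near (287,198) and the hatch is ajar. I'll zoom in.

```bash
python3 - <<'E'
import cv2
a=cv2.imread("pics/top0.png")[115:265,180:370];cv2.imwrite("pics/c1.png",cv2.resize(a,None,fx=4,fy=4,interpolation=cv2.INTER_CUBIC))
a=cv2.imread("pics/side0.png")[190:370,150:360];cv2.imwrite("pics/c2.png",cv2.resize(a,None,fx=3.3333,fy=3.3333,interpolation=cv2.INTER_CUBIC))
E
```

```text
(no output)
```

View pics/c1.png

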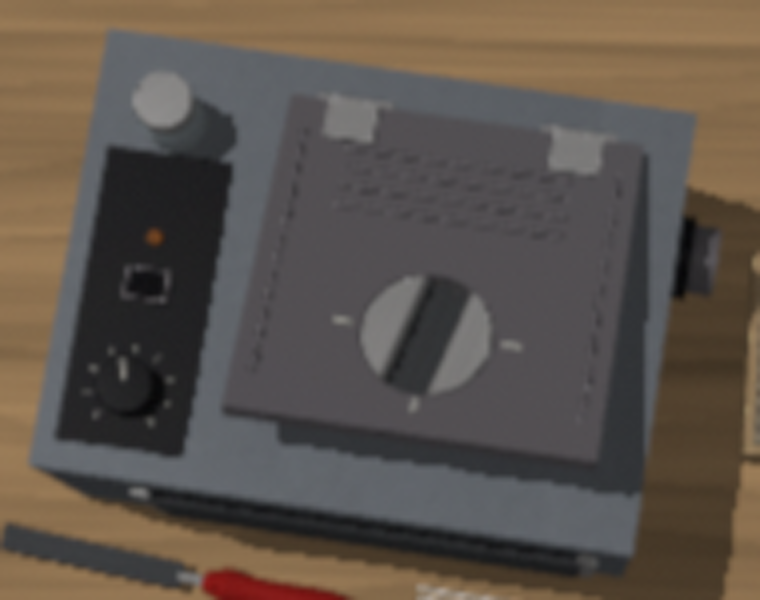

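View pics/c2.png

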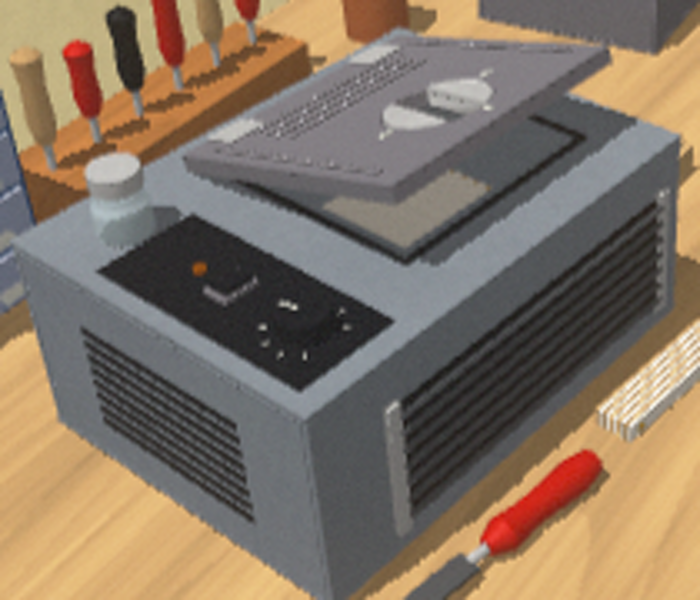

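The corners and hatch edges are clear. In crop 1 the slot runs from about (450,284) to (408,392). Next I'll fit the extractor pose, hatch angle and cam angle.

```bash
cat > h.py <<'E'
import numpy as np,cv2
from scipy.optimize import least_squares
from scipy.spatial.transform import Rotation as R
CAL={"top":([547.321,547.321,311.852,228.975],np.array([[0.019,-0.9998,-0.0067,-0.067],[0.9911,0.018,0.1323,-0.5328],[-0.1321,-0.0092,0.9912,-1.5414]])),
"side":([434.523,434.523,317.463,242.211],np.array([[-0.8616,-0.5074,-0.0145,0.4212],[0.2704,-0.483,0.8328,-0.3032],[-0.4296,0.7136,0.5533,-0.9394]]))}
def proj(n,P):
    (fx,fy,cx,cy),E=CAL[n];c=E[:,:3]@P+E[:,3];return np.array([cx+fx*c[0]/-c[2],cy+fy*c[1]/c[2]])
def ext(p,v):
    return np.array([p[0],p[1],0])+R.from_euler('z',p[2]).apply(v)
def hat(p,v,a):  # v relative to hinge, hatch frame; a opening
    return ext(p,np.array([.115,-.05,.182])+R.from_euler('y',a).apply(v))
def dialpt(p,a,cam,r,h=0):
    d=R.from_euler('z',-cam).apply(np.array([r[0],r[1],0]))
    return hat(p,np.array([-.16,0,.016+h])+d,a)
E
cat > fit.py <<'E'
from h import *
T=lambda u,v:((u+.5)/4-.5+180,(v+.5)/4-.5+115)
S=lambda u,v:((u+.5)/3.3333-.5+150,(v+.5)/3.3333-.5+190)
E=lambda x,y:(lambda p:ext(p,[x,y,.18]))
H=lambda x,y:(lambda p:hat(p,np.array([x,y,.014]),p[3]))
D=lambda x,y:(lambda p:dialpt(p,p[3],p[4],(x,y)))
obs=[("top",E(.15,.2),T(108,31)),("top",E(.15,-.2),T(694,116)),("top",E(-.15,-.2),T(632,557)),("top",E(-.15,.2),T(33,464)),
("side",E(-.15,.2),S(303,417)),("side",E(-.15,-.2),S(680,143)),("side",E(.15,.2),S(18,240)),
("top",H(-.23,.118),T(225,410)),("top",H(-.23,-.118),T(597,460)),("side",H(-.23,.118),S(400,185)),("side",H(-.23,-.118),S(610,45)),
("top",D(.04,0),T(450,284)),("top",D(-.04,0),T(408,392))]
f=lambda p:np.concatenate([proj(n,g(p))-o for n,g,o in obs])
r=least_squares(f,[.7,.1,0,.2,.1],loss='soft_l1');p=r.x
print(np.round(p,4));print(np.round(f(p).reshape(-1,2),1).tolist())
print("dial now",dialpt(p,p[3],0,(0,0)).round(4),"shut",dialpt(p,0,0,(0,0)).round(4))
np.save("p.npy",p)
E
python3 fit.py
```

```text
[ 0.6245  0.0501 -0.1332  0.2763  0.1697]
[[0.5, -0.5], [1.5, -0.1], [0.6, 0.5], [-0.9, 0.7], [1.3, 1.4], [1.1, -2.0], [-2.1, 0.7], [-0.5, -0.7], [0.6, 1.1], [-2.3, 0.6], [0.1, 0.3], [0.1, -0.7], [0.1, -0.9]]
dial now [0.5836 0.0051 0.241 ] shut [0.5733 0.0065 0.198 ]
```

```bash
cat > go.py <<'E'
import sys
from h import *
from rig import read_state
# usage: go.py x y z yaw -> dp, twist for a pointing-down target
x,y,z,w=map(float,sys.argv[1:5]);s=read_state()
A=R.from_euler('xyz',s["ee_rot"]);B=R.from_euler('xyz',[np.pi,0,w])
print("t",s["t"],"dp",(A.inv().apply(np.array([x,y,z])-s["tcp_pos"])/.4).round(4),"twist",((A.inv()*B).as_rotvec()/.5).round(3),"j",np.round(s["joints"],2))
E
python3 go.py .38 -.31 .36 .73; python3 go.py .584 .005 .36 1.268
```

```text
t 0.1 dp [ 0.714  -0.6274 -0.3231] twist [-0.004 -0.001 -0.93 ] j [ 1.21  0.4   0.05  1.54 -0.02  1.21 -0.05]
t 0.1 dp [ 1.4125 -1.2539 -0.3221] twist [-3.000e-03 -2.000e-03 -2.006e+00] j [ 1.21  0.4   0.05  1.54 -0.02  1.21 -0.05]
```

>>> move_arm(increments=[{"dp":[0.1,-0.09,-0.32],"twist":[0,0,-0.2],"gripper":0.41},{"dp":[0.25,-0.22,-0.32],"twist":[0,0,-0.4],"gripper":0.41},{"dp":[0.4,-0.35,-0.32],"twist":[0,0,-0.6],"gripper":0.41},{"dp":[0.55,-0.48,-0.32],"twist":[0,0,-0.8],"gripper":0.41},{"dp":[0.71,-0.63,-0.32],"twist":[0,0,-0.93],"gripper":0.41}])

```text
t: 0.72
tcp_pos: [0.3152, -0.4074, 0.3517]
ee_rot: [3.141, 0.0, 0.732]
contact_force: [0.3, -0.4, 0.2]
grip_width: 0.035
grip_force: 0.0
```

```bash
python3 go.py .584 .005 .36 1.268
```

```text
t 0.725 dp [ 1.189  -0.3176 -0.0211] twist [ 2.000e-03  1.000e-03 -1.072e+00] j [ 0.97  0.09 -0.16  1.67  0.01  1.39 -0.02]
```

>>> move_arm(increments=[{"dp":[0.15,-0.04,-0.02],"twist":[0,0,-0.2],"gripper":0.41},{"dp":[0.3,-0.08,-0.02],"twist":[0,0,-0.4],"gripper":0.41},{"dp":[0.45,-0.12,-0.02],"twist":[0,0,-0.6],"gripper":0.41},{"dp":[0.6,-0.16,-0.02],"twist":[0,0,-0.8],"gripper":0.41},{"dp":[0.75,-0.2,-0.02],"twist":[0,0,-1.0],"gripper":0.41}])

```text
t: 1.35
tcp_pos: [0.485, -0.1479, 0.3591]
ee_rot: [3.142, 0.001, 1.233]
contact_force: [0.6, -0.6, -0.0]
grip_width: 0.0348
grip_force: 0.0
```

```bash
python3 go.py .584 .005 .34 1.268
```

```text
t 1.35 dp [0.4427 0.1068 0.0476] twist [ 0.     0.001 -0.07 ] j [ 0.64  0.08 -0.46  1.66  0.04  1.4  -0.16]
```

>>> move_arm(increments=[{"dp":[0.15,0.04,0],"twist":[0,0,-0.07],"gripper":0.41},{"dp":[0.3,0.08,0.02],"twist":[0,0,-0.07],"gripper":0.41},{"dp":[0.443,0.107,0.048],"twist":[0,0,-0.07],"gripper":0.41},{"dp":[0.443,0.107,0.048],"twist":[0,0,-0.07],"gripper":0.41}])

```text
t: 1.85
tcp_pos: [0.5841, 0.0094, 0.3383]
ee_rot: [-3.138, -0.003, 1.275]
contact_force: [-0.3, -1.3, 0.4]
grip_width: 0.0352
grip_force: 0.0
```

```bash
python3 go.py .584 .005 .285 1.268;  python3 - <<'E'
from rig import *
import cv2,numpy as np
t=get_image("top")["pixels"][100:280,190:390,::-1];s=get_image("side")["pixels"][120:300,200:400,::-1]
f=lambda a:cv2.resize(a,(400,360) if 0 else None,fx=2,fy=2,interpolation=cv2.INTER_CUBIC)
cv2.imwrite("pics/d.png",np.hstack([f(t),f(s)]))
E
```

```text
t 1.85 dp [-0.011   0.0034  0.1332] twist [-0.008 -0.006  0.014] j [ 0.39  0.26 -0.6   1.53  0.14  1.4  -0.51]
```

View pics/d.png

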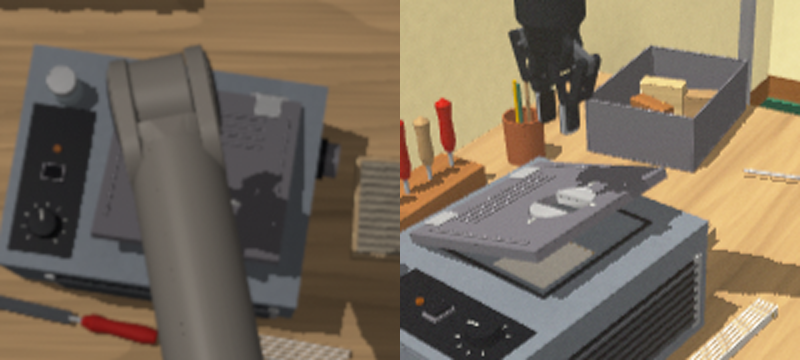

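The side view shows the fingers hovering over the dial, with the slot at about (572,205) in the composite. I'll lower to just above it.

```bash
python3 go.py .584 .005 .262 1.268
```

```text
t 1.95 dp [ 0.0045 -0.0004  0.1933] twist [-0.003  0.002 -0.004] j [ 0.39  0.26 -0.59  1.53  0.14  1.4  -0.51]
```

>>> move_arm(increments=[{"dp":[0,0,0.08],"twist":[0,0,0],"gripper":0.41},{"dp":[0,0,0.16],"twist":[0,0,0],"gripper":0.41},{"dp":[0,0,0.19],"twist":[0,0,0],"gripper":0.41},{"dp":[0,0,0.19],"twist":[0,0,0],"gripper":0.41}])

```text
t: 2.45
tcp_pos: [0.5837, 0.0018, 0.264]
ee_rot: [-3.141, 0.001, 1.263]
contact_force: [-0.8, -0.6, -0.1]
grip_width: 0.0349
grip_force: 0.0
```

```bash
python3 go.py .584 .005 .262 1.268;  python3 - <<'E'
from rig import *
from h import *
s=get_image("side")["pixels"][175:255,230:350,::-1].copy()
s=cv2.resize(s,None,fx=6,fy=6,interpolation=cv2.INTER_CUBIC)
p=np.load("p.npy");q=lambda P:tuple(int(v) for v in (proj("side",P)-[230,175]+.5)*6-.5)
for r in [(.04,.015),(.04,-.015),(-.04,.015),(-.04,-.015)]: cv2.circle(s,q(dialpt(p,p[3],p[4],r)),3,(0,0,255),-1)
st=read_state();T=R.from_euler('xyz',st["ee_rot"])
for x in(-.011,.011):
  for y in(-.032,-.0175,.0175,.032): cv2.circle(s,q(st["tcp_pos"]+T.apply([x,y,-.004])),3,(0,255,0),-1)
cv2.imwrite("pics/e.png",s)
E
```

```text
t 2.45 dp [ 0.008  -0.0017  0.005 ] twist [-0.001  0.002 -0.01 ] j [ 0.39  0.3  -0.58  1.64  0.17  1.25 -0.53]
```

View pics/e.png

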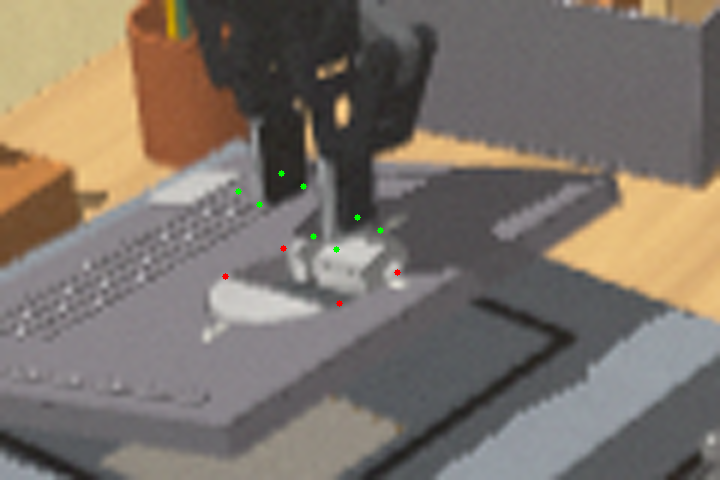

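Overlay check: the predicted slot corners (red) and finger tips (green) match the image to within about 2 mm. I'll descend into the slot and press, following the hatch's arc.

>>> move_arm(increments=[{"dp":[0.006,-0.001,0.02],"twist":[0,0,0],"gripper":0.41},{"dp":[0.006,-0.001,0.045],"twist":[0,0,0],"gripper":0.41},{"dp":[0.006,-0.001,0.07],"twist":[0,0,0],"gripper":0.41},{"dp":[0.006,-0.001,0.085],"twist":[0,0,0],"gripper":0.41}])

```text
t: 3.0
tcp_pos: [0.584, 0.0054, 0.2291]
ee_rot: [-3.14, 0.001, 1.265]
contact_force: [-0.5, 0.8, 0.7]
grip_width: 0.035
grip_force: 0.4
```

>>> move_arm(increments=[{"dp":[0,-0.004,0.025],"twist":[0,0,0],"gripper":0.41},{"dp":[-0.001,-0.009,0.05],"twist":[0,0,0],"gripper":0.41},{"dp":[-0.002,-0.014,0.075],"twist":[0,0,0],"gripper":0.41},{"dp":[-0.003,-0.017,0.092],"twist":[0,0,0],"gripper":0.41}])

```text
t: 3.5
tcp_pos: [0.5772, 0.0065, 0.1925]
ee_rot: [-3.141, 0.0, 1.265]
contact_force: [-0.3, -0.0, -0.0]
grip_width: 0.0351
grip_force: 0.3
```

```bash
python3 - <<'E'
from rig import *
import cv2
s=get_image("side")["pixels"][170:260,220:350,::-1]
cv2.imwrite("pics/f.png",cv2.resize(s,None,fx=6,fy=6,interpolation=cv2.INTER_CUBIC))
E
```

```text
(no output)
```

View pics/f.png

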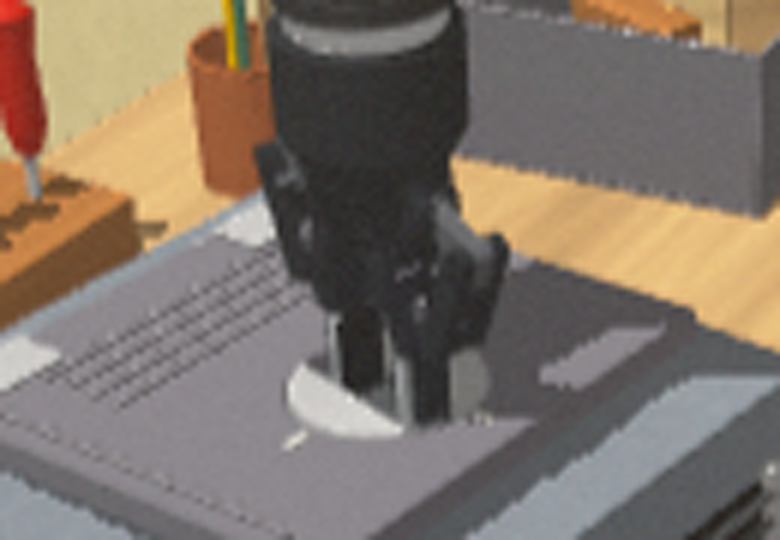

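The fingers sit in the slot at about (390,400) and the hatch is almost flat. I'll keep pressing to the seat.

>>> move_arm(increments=[{"dp":[0,-0.003,0.015],"twist":[0,0,0],"gripper":0.41},{"dp":[0,-0.005,0.025],"twist":[0,0,0],"gripper":0.41},{"dp":[0,-0.006,0.03],"twist":[0,0,0],"gripper":0.41}])

```text
t: 3.92
tcp_pos: [0.5754, 0.0071, 0.1816]
ee_rot: [3.141, 0.0, 1.265]
contact_force: [-1.4, -0.0, 5.4]
grip_width: 0.0354
grip_force: 2.7
```

>>> move_arm(increments=[{"dp":[0,-0.003,0.008],"twist":[0,0,0],"gripper":0.41},{"dp":[0,-0.003,0.014],"twist":[0,0,0],"gripper":0.41},{"dp":[0,-0.003,0.014],"twist":[0,0,0],"gripper":0.41}])

```text
t: 4.3
tcp_pos: [0.5756, 0.0071, 0.1793]
ee_rot: [3.137, 0.001, 1.264]
contact_force: [-4.7, -2.3, 16.4]
grip_width: 0.0348
grip_force: 8.3
```

Seated: force is 16 N while the TCP lags its command. Now I'll turn clockwise while keeping the pressure on.

>>> move_arm(increments=[{"dp":[-0.003,-0.004,0],"twist":[0,0,0.15],"gripper":0.41},{"dp":[-0.003,-0.004,0],"twist":[0,0,0.35],"gripper":0.41},{"dp":[-0.003,-0.004,0],"twist":[0,0,0.55],"gripper":0.41},{"dp":[-0.003,-0.004,0],"twist":[0,0,0.75],"gripper":0.41},{"dp":[-0.003,-0.004,0],"twist":[0,0,0.95],"gripper":0.41}])

```text
t: 4.92
tcp_pos: [0.5766, 0.0089, 0.1799]
ee_rot: [3.135, -0.009, 0.788]
contact_force: [0.6, 1.7, 11.5]
grip_width: 0.0351
grip_force: 6.0
```

```bash
python3 go.py .5733 .0065 .175 0.4; python3 -c "
from rig import *;print(read_state()['torque'])"
```

```text
t 4.925 dp [-0.0102 -0.0016  0.0121] twist [ 0.009 -0.02   0.776] j [ 0.3   0.34 -0.49  1.77  0.18  1.06 -1.03]
[ 0.29329037 -0.52623215  0.12549228]
```

>>> move_arm(increments=[{"dp":[-0.006,-0.001,0.004],"twist":[0,0,0.2],"gripper":0.41},{"dp":[-0.006,-0.001,0.004],"twist":[0,0,0.4],"gripper":0.41},{"dp":[-0.006,-0.001,0.004],"twist":[0,0,0.6],"gripper":0.41},{"dp":[-0.006,-0.001,0.004],"twist":[0,0,0.8],"gripper":0.41},{"dp":[-0.006,-0.001,0.004],"twist":[0,0,1.0],"gripper":0.41}])

```text
t: 5.55
tcp_pos: [0.5769, 0.0085, 0.1796]
ee_rot: [3.14, -0.017, 0.289]
contact_force: [5.4, 3.3, 13.5]
grip_width: 0.0349
grip_force: 6.7
```

```bash
python3 go.py .5733 .0065 .175 -0.1; python3 -c "
from rig import *;print(read_state()['torque'])"
```

```text
t 5.55 dp [-0.0103  0.0022  0.0112] twist [-0.004 -0.034  0.778] j [ 0.24  0.32 -0.4   1.78  0.14  1.05 -1.5 ]
[ 0.53966048 -1.11431524  0.10606068]
```

>>> move_arm(increments=[{"dp":[0.005,0.001,0.004],"twist":[0,0,0.2],"gripper":0.41},{"dp":[0.005,0.001,0.004],"twist":[0,0,0.4],"gripper":0.41},{"dp":[0.005,0.001,0.004],"twist":[0,0,0.6],"gripper":0.41},{"dp":[0.005,0.001,0.004],"twist":[0,0,0.8],"gripper":0.41},{"dp":[0.005,0.001,0.004],"twist":[0,0,1.0],"gripper":0.41}])

```text
t: 6.18
tcp_pos: [0.5773, 0.008, 0.1784]
ee_rot: [-3.137, -0.012, -0.212]
contact_force: [-0.7, 2.3, 19.2]
grip_width: 0.0349
grip_force: 9.8
```

```bash
python3 -c "
from rig import *;s=read_state();print(s['torque'],s['joints'])"
```

```text
[0.34610907 0.01725805 0.06770476] [ 0.16569828  0.32000098 -0.31136301  1.77961926  0.11091823  1.04623822
 -1.96776278]
```

>>> move_arm(increments=[{"dp":[0,0,0],"twist":[0,0,0.1],"gripper":0.41},{"dp":[0,0,0],"twist":[0,0,0.2],"gripper":0.41},{"dp":[0,0,0],"twist":[0,0,0.3],"gripper":0.41},{"dp":[0,0,0],"twist":[0,0,0.3],"gripper":0.41}])

```text
t: 6.68
tcp_pos: [0.5762, 0.0087, 0.1785]
ee_rot: [-3.137, -0.009, -0.354]
contact_force: [-3.1, 3.0, 22.7]
grip_width: 0.0349
grip_force: 27.8
```

```bash
python3 -c "
from rig import *;s=read_state();print(s['torque'],s['joints'])"
```

```text
[0.46689173 0.47527852 1.13664797] [ 0.14466098  0.31757432 -0.28711154  1.78084178  0.10210248  1.04704403
 -2.10366408]
```

The torque jumped to 1.1 N·m, so the fastener is at its stop. I'll ease back within the slack and lift out.

>>> move_arm(increments=[{"dp":[0,0,-0.005],"twist":[0,0,-0.2],"gripper":0.41},{"dp":[0,0,-0.03],"twist":[0,0,-0.25],"gripper":0.41},{"dp":[0,0,-0.08],"twist":[0,0,-0.25],"gripper":0.41},{"dp":[0,0,-0.18],"twist":[0,0,-0.25],"gripper":0.41},{"dp":[0,0,-0.3],"twist":[0,0,-0.25],"gripper":0.41}])

```text
t: 7.3
tcp_pos: [0.5713, 0.0055, 0.2926]
ee_rot: [3.141, 0.003, -0.235]
contact_force: [0.8, -0.5, 0.1]
grip_width: 0.035
grip_force: 0.0
```

>>> move_arm(increments=[{"dp":[-0.1,0.1,-0.05],"twist":[0,0,0],"gripper":0.41},{"dp":[-0.1,0.25,-0.05],"twist":[0,0,0],"gripper":0.41},{"dp":[-0.1,0.4,-0.05],"twist":[0,0,0],"gripper":0.41},{"dp":[-0.1,0.5,-0.05],"twist":[0,0,0],"gripper":0.41},{"dp":[-0.1,0.5,-0.05],"twist":[0,0,0],"gripper":0.41}])

```text
t: 7.92
tcp_pos: [0.485, -0.1837, 0.3122]
ee_rot: [3.14, 0.001, -0.243]
contact_force: [0.6, 1.5, 0.5]
grip_width: 0.0351
grip_force: 0.0
```

```bash
python3 - <<'E'
from rig import *
import cv2,numpy as np
t=get_image("top")["pixels"][115:265,180:370,::-1];s=get_image("side")["pixels"][170:320,180:370,::-1]
f=lambda a:cv2.resize(a,None,fx=2,fy=2,interpolation=cv2.INTER_CUBIC)
cv2.imwrite("pics/g.png",np.hstack([f(t),f(s)]))
s=read_state();print(s["t"],s["tcp_pos"],s["contact_force"],np.abs(s["qd"]).max())
E
```

```text
8.025 [ 0.48665985 -0.17906183  0.31229363] [0.15453674 1.40120926 0.80115791] 0.029769546557087512
```

View pics/g.png

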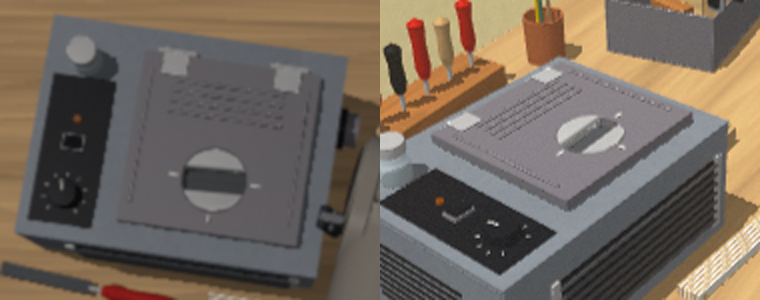

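The hatch is flat and the slot, at about (214,180), is nearly parallel to the front edge. I'll measure its angle before handing in.

```bash
python3 - <<'E'
from rig import *
from h import *
p=np.load("p.npy");g=cv2.cvtColor(get_image("top")["pixels"],cv2.COLOR_RGB2GRAY).astype(np.float32)
# rectify: dial frame at cam=0, mm grid x back, y left; on the dial's top
N=np.linspace(-.05,.05,201)
M=np.array([[proj("top",dialpt(p,0,0,(x,y))) for y in N[::-1]] for x in N[::-1]],np.float32)
r=cv2.remap(g,M[...,0],M[...,1],cv2.INTER_CUBIC)
b=(r>(r.max()*.5+r.min()*.5)).astype(np.uint8)
for cam in np.arange(1.2,1.6,.0): pass
E=cv2.resize(r,(600,600)).clip(0,255);cv2.imwrite("pics/h.png",E)
# best model fit: bright disc minus slot, over cam, offset
Y,X=np.meshgrid(N[::-1],N[::-1]);best=[]
for dx in np.arange(-.006,.0061,.001):
 for dy in np.arange(-.006,.0061,.001):
  x,y=X-dx,Y-dy;disc=np.hypot(x,y)<.040
  for c in np.arange(1.2,1.75,.02):
   v=x*np.sin(c)+y*np.cos(c)   # across-slot coordinate
   m=disc&(abs(v)>.015);best.append((np.corrcoef(m.ravel(),r.ravel())[0,1],c,dx,dy))
print(np.round(sorted(best)[-4:],3))
E
```

```text
Traceback (most recent call last):
ZeroDivisionError: float division by zero
```

```bash
python3 - <<'E'
from rig import *
from h import *
p=np.load("p.npy");g=cv2.cvtColor(get_image("top")["pixels"],cv2.COLOR_RGB2GRAY).astype(np.float32)
N=np.linspace(-.05,.05,201)
M=np.array([[proj("top",dialpt(p,0,0,(x,y))) for y in N[::-1]] for x in N[::-1]],np.float32)
r=cv2.remap(g,M[...,0],M[...,1],cv2.INTER_CUBIC)
cv2.imwrite("pics/h.png",cv2.resize(r,(600,600)).clip(0,255))
Y,X=np.meshgrid(N[::-1],N[::-1]);best=[]
for dx in np.arange(-.006,.0061,.001):
 for dy in np.arange(-.006,.0061,.001):
  x,y=X-dx,Y-dy;disc=np.hypot(x,y)<.040
  for c in np.arange(1.2,1.75,.02):
   v=x*np.sin(c)+y*np.cos(c)   # across-slot coordinate
   m=disc&(abs(v)>.015);best.append((np.corrcoef(m.ravel(),r.ravel())[0,1],c,dx,dy))
print(np.round(sorted(best)[-4:],3))
E
```

```text
[[7.77e-01 1.54e+00 1.00e-03 2.00e-03]
 [7.78e-01 1.52e+00 1.00e-03 3.00e-03]
 [7.79e-01 1.50e+00 1.00e-03 2.00e-03]
 [7.80e-01 1.52e+00 1.00e-03 2.00e-03]][ WARN:0@1.843] global loadsave.cpp:1063 imwrite_ Unsupported depth image for selected encoder is fallbacked to CV_8U.
```

View pics/h.png

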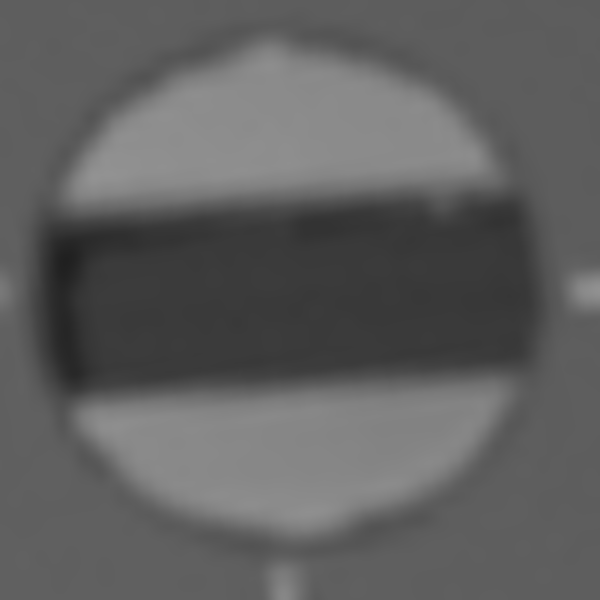

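The slot reads about 1.50 to 1.52 rad, past 1.45 but short of 1.571. A sub-pixel measurement against the hatch's own marks will show whether a second push is worth it.

```bash
python3 - <<'E'
from rig import *
from h import *
p=np.load("p.npy");g=np.mean([cv2.cvtColor(get_image("top")["pixels"],cv2.COLOR_RGB2GRAY).astype(np.float32) for _ in range(5)],0)
def rect(xs,ys,h=0):
    M=np.array([[proj("top",dialpt(p,0,0,(x,y),h)) for y in ys] for x in xs],np.float32);return cv2.remap(g,M[...,0],M[...,1],cv2.INTER_CUBIC)
xs=np.arange(.03,-.03,-.00025);ys=np.arange(.029,-.029,-.001)
r=rect(xs,ys);d=np.diff(r,axis=0)
for nm,sl,sg in(("back edge",slice(20,120),-1),("front edge",slice(120,225),1)):
    w=np.clip(sg*d[sl],0,None)**2;e=(w*xs[1:][sl][:,None]).sum(0)/w.sum(0);k=np.polyfit(ys,e,1);print(nm,"slope",k.round(4),"rms mm",1e3*np.std(e-np.polyval(k,ys)))
# hatch front & rear plate edges: slope of the outline in the same frame
for nm,c in(("hatch front",-.07),):
    xs2=np.arange(c+.012,c-.012,-.00025);ys2=np.arange(.09,-.09,-.003);q=rect(xs2,ys2,-.002);w=np.abs(np.diff(q,axis=0))**2
    e=(w*xs2[1:,None]).sum(0)/w.sum(0);k=np.polyfit(ys2,e,1);print(nm,k.round(4),"rms",1e3*np.std(e-np.polyval(k,ys2)))
E
python3 go.py .575 .0085 .24 -.15
```

```text
back edge slope [-0.0577  0.0168] rms mm 0.2568824493201284
front edge slope [-0.055  -0.0147] rms mm 0.1406790231952731
hatch front [-0.0016 -0.0703] rms 0.38900224182688503
t 8.375 dp [ 0.1057 -0.5062  0.1812] twist [ 0.     0.    -0.167] j [ 0.42  0.11 -0.17  1.72  0.02  1.31 -1.55]
```

The fastener measures 1.516 ± 0.01 rad, comfortably past 1.45. The hatch is flat and the arm is clear, so I'm handing in.

```bash
python3 -c "
from rig import *;print(sign_off())"
```

```text
the job is handed in; nothing more can be done
None
```

I pressed the hatch shut and turned its fastener clockwise to about 1.52 rad, measured from the top camera. That is past the required 1.45 but about 0.05 rad short of the 1.571 stop. The arm was clear when I handed the job in at about 8.4 s, and no verdict came back.

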